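Close the ratchet clamp on the carved block

TASK

Two ratchet clamps stand on the carving bench; one has a carved wooden block lying loose in it, the other is empty. Take the upright wooden handle of the clamp with the block and pump its lever to and fro, one tooth a stroke, until the jaw has pushed the block against the end stop and its sprung cork pad is clearly pressed in, then let go. Work by the handle alone: do not push the jaw or the block with the robot, and leave the empty clamp's lever as it is.

Things in the scene. Friction and masses are not known exactly. Their poses are not given: they have to be found in the camera images.
- handle (a point): Mid-height of the round upright handle (28 mm thick, 95-174 mm over the bench; point at 140) on the flat lever of the clamp with the block. Frame turns with the lever: z up, +y from pivot to handle; vertical pivot 130 mm towards -y. Square to the clamp when its x is parallel to the jaw's x; hard stops 18 deg either side; start anywhere. Under 10 N moves it; it stays where left.
- jaw: That clamp's jaw: toothed bar, sprung cork pad 70 mm wide. Origin: face of the unpressed pad, 20 mm over the bench; x points to block and stop. Handle towards +x pushes it on 10 mm, back slips a tooth; swing 15 deg or more each side of square. Starts 0-12 mm along, stop face at 105; stays put. Pad sinks 1 mm per 0.7 N, up to 22. Teeth run out at 63 mm: extra strokes are harmless.
- block: Loose light-wood block with a carved rosette on top: 60 mm along x, 90 along y, 42 tall, about 160 g; origin at the centre of its underside. Lies on the clamp's bed between pad and end stop, x roughly along the jaw's x. When its centre is less than 30 mm ahead of the jaw's origin, the pad is pressed in by the difference.
- spare_handle (a point): The same point on the other clamp's handle. That clamp is alike in shape and size but its bed is empty. Its lever moves easily: leave it alone.
Mind the look-alikes: they are no part of the job. There is more than one size of the block; the job needs the middle-sized.

How it is judged:
By the outcome, as a careful person would: the job done as asked, in the order asked, and still so for the second after the job is handed in, with the robot touching nothing.
It also fails if it takes over 64 s, if anything falls off the work surface, if the arm or the gripper's body presses on something with over 40 N, if the wrist force passes 120 N, or if a joint passes its speed limit or range.

ROBOT

A 6-joint arm with a two-finger parallel gripper is mounted at the origin on the work surface. World frame = base frame: x ahead of the robot, y to its left, z up, the work surface at z = 0. Lengths are in m, angles in rad, forces in N, time in s.
With the tool pointing down it reaches from about 0.3 to 0.875 m from the base axis. Payload 6.4 kg.
Tool frame: the origin (TCP) lies on the centre line of the jaws, within the pads' length; the fingertips stand 11 mm ahead of it and the grasp point (between the pads) lies 8 mm behind it; x points along the fingers, y is the direction in which the jaws open and shut, and the axes are right-handed (so a half turn about x gives the same grasp; the last joint's range is limited). The gripper opens to 85 mm and grips with 20 to 120 N. Pads are 22 mm wide; open, the fingers measure 114 mm over their backs; the gripper's body (76 mm by 85 mm) begins 54 mm behind the grasp point. The pads swing forward as they close: fully open they stand 13 mm farther back than shut.
Start: joints at [-1.471, 0.181, 1.607, -0, 1.354, -0.206], TCP at [0.173, -0.548, 0.242] pointing down, gripper open.
Joint ranges: [-2.99, 2.99], [-0.89, 2.07], [0.3, 2.58], [-1.14, 4.28], [0, 2.63], [-3.12, 3.12]. Speed limits (rad/s): [2.57, 2.57, 3.01, 3.14, 3.14, 3.14].

INTERFACE

Orientations are given as a unit quaternion [w, x, y, z].
In Python, from bench import ctrl, camera, hand_in gives the robot as it stands. The module is installed in compiled form; this text tells all that it offers.
- The arm moves only by the tool drive_tool, never from a script. Its argument "increments" is a list of rows, each a list of 7 numbers: the shift along the tool's x, y, z in m, then the turn, a rotation vector about the tool's x, y, z in degrees, then the gripper's target within -1 to 1 (fully open at 1, half-way at 0, shut at -1). In form: [[dx, dy, dz, rx, ry, rz, claw], ...]. A call has 1 to 10 rows; each row shifts and turns the commanded pose from where the row before left it, along the tool's axes as they then stand; what a row does not reach is not made up. A row lasts 1/8 s, in which the tool goes at most 62.5 mm and 10.7 degrees, less where a joint would pass 70% of its speed; a pose out of reach is approached as far as the arm can. A call is refused whole if a number of a shift passes 0.0625 or a number of a turn 10.7, either way. A call with a gripper value outside its range is refused whole. The fingers move at their own pace and stop on an object; the grip force is fixed at half the most. Time passes only in rows, so rows that do not move let the fingers close. It gives the time, the measured TCP pose, the force and the opening at its end, in the units of the state.
- ctrl.get_obs(): the state, without advancing time (a new reading comes with each control period).
- camera(name): name is "side" or "top" or "wrist"; returns a dict with "img" (400x640x3 uint8, red, green, blue), "depth" (400x640 float32, m along the optical axis (not along the pixel's ray), 0 where there is no reading), "fx", "fy", "cx", "cy" (pixels), "world_from_camera" (4x4, takes a point from camera to world coordinates); the wrist camera has in their place "hand_eye" (4x4, takes a point from camera to tool coordinates, whose origin is the TCP and whose axes are the tool frame's). Camera axes: x right, y down, z forward; pixel columns grow to the right and rows downward; lengths in m; the calibration is good to about 2 mm. A picture is of the moment at which its call begins: read the wrist's pose just before it.
- hand_in(): hands the job in, once; it reports no verdict.
The state is a dict: "time_s": time; "q": joint angles; "dq": joint speeds; "joint_efforts": joint torques, N m; "eef_pos": TCP position; "eef_rot": TCP orientation; "wrist_force": force on the tool from outside, world axes, zero at the start; "torque": the same for the moment, N m; "opening": opening from 0.0 (shut) to 1.0 (fully open).
Only numpy, scipy, OpenCV 4.12 (cv2) and the standard library are available. Lean on these libraries where they do the work, as an engineer would, in place of code of your own. Each camera call takes 0.05 s, during which the arm holds its last target.

## Working session

There is one attempt and no reset: what is moved stays moved. The work goes in short steps, Python scripts to look and compute and a tool call to move; the robot and the scene stay as the last step left them, time stands still between calls to the robot, and variables do not carry over. Pictures are saved under pics/ and viewed, and the job is handed in when it is done.

Besides the shell and the picture viewer there is one more tool, called after "Emit:" by a JSON object that holds its "name" and its "arguments", one argument or row to a line. drive_tool: Moves the arm, as the interface text tells. Its arguments: {"type":"object","properties":{"increments":{"type":"array","items":{"type":"array","items":{"type":"number"}}}},"required":["increments"]}

```bash
mkdir -p pics; cat > h.py <<'E'
import numpy as np, cv2
from bench import ctrl, camera, hand_in
def snap(n,f):
    c=camera(n); cv2.imwrite('pics/'+f+'.png',c['img'][:,:,::-1]); np.savez('pics/'+f+'.npz',**c); return c
def pt(c,u,v,d=None):
    d=c['depth'][int(v),int(u)] if d is None else d
    p=np.array([(u-c['cx'])*d/c['fx'],(v-c['cy'])*d/c['fy'],d,1])
    return (c['world_from_camera']@p)[:3]
E
python3 - <<'E'
from h import *
print(ctrl.get_obs())
for n in('top','side'):
    c=snap(n,n+'0'); print(c['fx'],c['cx'],c['cy'],c['world_from_camera'])
E
```

```text
{'time_s': 0.0, 'q': array([-1.47125342e+00,  1.81532720e-01,  1.60795506e+00,  2.68270987e-06,
        1.35379542e+00, -2.06283481e-01]), 'dq': array([ 1.52000837e-03,  1.73098804e-04, -3.07631600e-05, -2.54735709e-03,
        7.24595418e-05,  4.74669311e-04]), 'joint_efforts': array([ 1.44872181e-03, -4.44857061e+01, -3.51336908e+01, -2.63992379e-04,
        8.67529248e-03,  8.27989197e-06]), 'eef_pos': array([ 0.17309697, -0.54779686,  0.2414144 ]), 'eef_rot': array([ 0.10710803,  0.69888853,  0.10830163, -0.69882291]), 'wrist_force': array([-0.21189075,  0.01670998, -0.37852252]), 'torque': array([ 0.03374456,  0.00414978, -0.05829386]), 'opening': 0.9982003938428664}
420.8392924787823 327.1055138061156 192.12829869810997 [[-0.13199879 -0.96780313  0.21432086  0.37379132]
 [-0.99123897  0.12988955 -0.02395859  0.02318489]
 [-0.00465084 -0.21560569 -0.97646943  1.0794379 ]
 [ 0.          0.          0.          1.        ]]
362.7442178173535 313.34980037399583 197.1964528137884 [[ 0.81672989 -0.39922899  0.41661552  0.29253709]
 [-0.57685969 -0.5478947   0.60584181 -0.43709905]
 [-0.01360817 -0.73513782 -0.67778109  0.57513371]
 [ 0.          0.          0.          1.        ]]
```

View pics/top0.png

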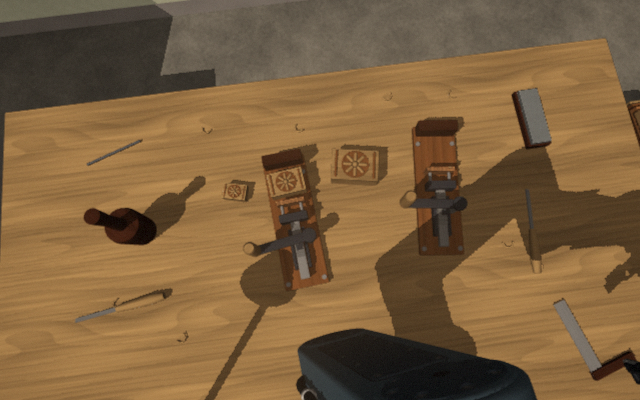

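View pics/side0.png

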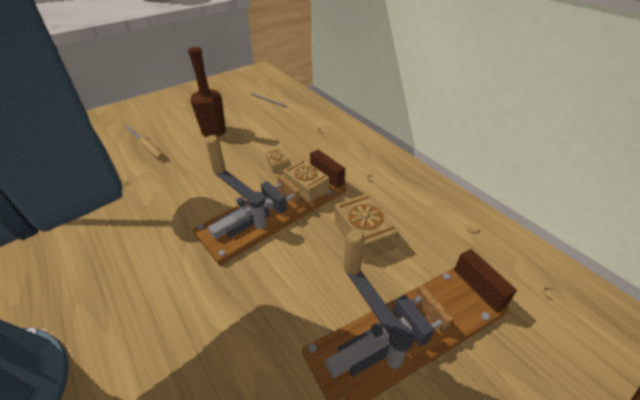

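The top view shows three blocks: small at (235,191), middle at (287,182) in the left clamp, and large at (356,163). The handles are at (250,248) on the left clamp and (408,199) on the right, empty clamp. The left clamp fits the description because the middle-sized block lies in its bed. I'll confirm this with an enlarged crop and measure.

```bash
python3 - <<'E'
from h import *
c=dict(np.load('pics/top0.npz'))
im=c['img'][130:310,210:400,::-1]; cv2.imwrite('pics/crop0.png',cv2.resize(im,None,fx=3.1,fy=3.1,interpolation=cv2.INTER_CUBIC))
H,W=c['depth'].shape
u,v=np.meshgrid(np.arange(W),np.arange(H)); d=c['depth']
P=np.stack([(u-c['cx'])*d/c['fx'],(v-c['cy'])*d/c['fy'],d,np.ones_like(d)],-1)@c['world_from_camera'].T
P=P[...,:3]; np.save('pics/P0.npy',P)
for n,(a,b) in dict(handle=(250,248),spare=(408,199),pivot=(318,234),block=(287,182),stop=(284,158),jawpad=(291,203),bedcorner=(290,287),bedcorner2=(326,281),stopL=(264,156),stopR=(303,150),big=(356,163),small=(235,191),pivot2=(462,204)).items(): print(n,P[b,a].round(3))
m=(P[...,2]>.15)&(u>235)&(u<275)&(v>235)&(v<270); print('handle top',m.sum(),P[m].mean(0),P[m].min(0),P[m].max(0))
E
```

```text
handle [0.473 0.181 0.174]
spare [ 0.533 -0.172  0.176]
pivot [0.502 0.034 0.023]
block [0.635 0.093 0.066]
stop [0.696 0.094 0.071]
jawpad [0.582 0.09  0.06 ]
bedcorner [0.382 0.119 0.022]
bedcorner2 [0.384 0.029 0.024]
stopL [0.708 0.143 0.071]
stopR [ 0.735  0.046 -0.003]
big [ 0.661 -0.083  0.066]
small [0.638 0.23  0.033]
pivot2 [ 0.518 -0.313  0.1  ]
handle top 151 [0.46981918 0.17685676 0.19488392] [0.37379132 0.02318489 0.15017913] [0.48719284 0.19525863 1.0794379 ]
```

View pics/crop0.png

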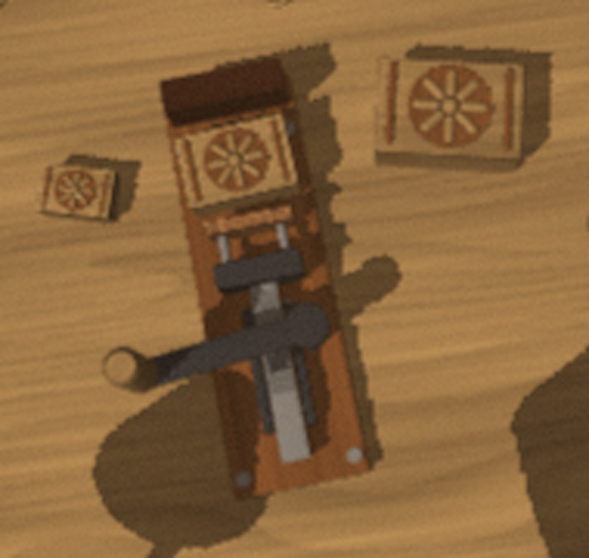

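The crop confirms it: the middle block lies in the left clamp between the pad and the dark stop, and the lever runs from the pivot at about px (310,235) to the handle at (250,248). Next I fit the axes.

```bash
python3 - <<'E'
from h import *
P=np.load('pics/P0.npy'); c=np.load('pics/top0.npz'); c=dict(c)
u,v=np.meshgrid(np.arange(640),np.arange(400)); ok=c['depth']>0
roi=ok&(u>240)&(u<335)&(v>140)&(v<295)
z=P[...,2]
def rect(m,name):
    r=cv2.minAreaRect(P[m][:,:2].astype(np.float32)*1000); print(name,m.sum(),r, 'zmed',np.median(z[m]).round(4)); return r
# bed
m=roi&(z>.016)&(z<.030)
n,l,s,_=cv2.connectedComponentsWithStats(m.astype(np.uint8)); k=1+np.argmax(s[1:,4]); 
rect(roi&(z>.012)&(z<.032),'bed')
rect(roi&(z>.060)&(v<172)&(z<.08),'stop')
rect(roi&(z>.058)&(v>165)&(v<198)&(z<.075),'block')
b=ok&(u>232)&(u<325)&(v>218)&(v<262)&(z>.080)&(z<.12); rect(b,'lever')
h=ok&(u>235)&(u<275)&(v>235)&(v<262)&(z>.165)&(z<.19); 
print('handletop',np.median(P[h],0),P[h].min(0),P[h].max(0))
for vv in range(175,215,3): print(vv,P[vv,289].round(3))
print([ (uu,P[236,uu].round(3)) for uu in range(296,322,3)])
E
```

```text
bed 2910 ((548.0850830078125, 69.37361145019531), (343.29852294921875, 233.33360290527344), 20.49827766418457) zmed 0.0203
stop 502 ((693.7457885742188, 99.50023651123047), (100.34021759033203, 57.803218841552734), 82.37686920166016) zmed 0.0692
block 853 ((633.4470825195312, 66.10517883300781), (172.62046813964844, 80.11829376220703), 81.42634582519531) zmed 0.0631
lever 652 ((478.2601013183594, 113.21309661865234), (38.277076721191406, 153.4793701171875), 11.765437126159668) zmed 0.096
handletop [0.47269012 0.18213808 0.17295492] [0.46028988 0.16923739 0.16595537] [0.48719284 0.19525863 0.17819687]
175 [0.652 0.087 0.066]
178 [0.644 0.087 0.067]
181 [0.638 0.089 0.063]
184 [0.629 0.089 0.067]
187 [0.622 0.09  0.064]
190 [0.614 0.091 0.065]
193 [0.609 0.092 0.057]
196 [0.607 0.095 0.029]
199 [0.593 0.094 0.061]
202 [0.584 0.094 0.066]
205 [0.582 0.097 0.038]
208 [0.578 0.099 0.022]
211 [0.57  0.1   0.022]
214 [0.555 0.098 0.064]
[(296, array([0.495, 0.085, 0.095])), (299, array([0.494, 0.078, 0.095])), (302, array([0.493, 0.071, 0.1  ])), (305, array([0.492, 0.064, 0.099])), (308, array([0.491, 0.057, 0.1  ])), (311, array([0.49 , 0.05 , 0.102])), (314, array([0.489, 0.043, 0.098])), (317, array([0.498, 0.037, 0.018])), (320, array([0.497, 0.03 , 0.017]))]
```

```bash
python3 - <<'E'
from h import *
c=dict(np.load('pics/top0.npz'))
def ray(cx,cy,z,crop=True):
    u,v=(210+cx/3.1,130+cy/3.1) if crop else (cx,cy)
    R=c['world_from_camera'];d=R[:3,:3]@[(u-c['cx'])/c['fx'],(v-c['cy'])/c['fy'],1];o=R[:3,3]
    return (o+d*(z-o[2])/d[2])[:2]
def ang(a,b): return np.degrees(np.arctan2(*(b-a)[::-1])).round(2)
bl,br=ray(235,498,.021),ray(380,462,.021); print('bed back',bl,br,ang(br,bl),np.linalg.norm(bl-br))
bf=ray(300,105,.021); print('right edge',bf,ang(br,bf)); print('left edge',ang(bl,ray(172,125,.021)))
s1,s2=ray(162,82,.07),ray(285,57,.07);print('stop top back',s1,s2,ang(s2,s1))
f1,f2=ray(170,105,.069),ray(290,85,.069);print('stopfront',f1,f2,ang(f2,f1))
b=[ray(*p,.064) for p in((172,140),(283,113),(300,190),(193,208))];print('block',b,np.mean(b,0),ang(b[1],b[0]),ang(b[2],b[1]),ang(b[3],b[0]))
j1,j2=ray(245,470,.05),ray(300,460,.05)
pv=ray(308,326,.1);hd=ray(122,366,.174);print('pivot',pv,'handle',hd,ang(pv,hd),np.linalg.norm(pv-hd))
print('pad front', ray(203,225,.06),ray(290,205,.06), 'bar front edge/back',ray(253,285,.05),ray(295,460,.05))
E
```

```text
bed back [0.37452915 0.13013687] [0.38700889 0.01278532] 96.07 0.11801326453118113
right edge [0.68818717 0.03992155] 5.15
left edge 3.43
stop top back [0.70768552 0.14734721] [0.71543529 0.0462846 ] 94.39
stopfront [0.68789966 0.14299298] [0.69168422 0.04512928] 92.21
block [array([0.66008897, 0.14492813]), array([0.67057542, 0.05367999]), array([0.60545588, 0.04781691]), array([0.60221931, 0.13398724])] [0.6345849  0.09510307] 96.56 5.14 10.71
pivot [0.49242973 0.05372902] handle [0.47303066 0.18226025] 98.58 0.12998692852163965
pad front [0.58830104 0.12796592] [0.59524596 0.05732634] bar front edge/back [0.5367258 0.0946699] [0.39682777 0.07801705]
```

```bash
cat >> h.py <<'E'
from scipy.spatial.transform import Rotation as Ro
def Rq(q): return Ro.from_quat([q[1],q[2],q[3],q[0]])
PIV=np.array([.4924,.0537]); CA=5.0  # clamp x angle deg
def target(s,z,tr=0.130,yaw_extra=0):
    "s = lever angle from square, + = towards +x"
    a=np.radians(90+CA-s); p=np.append(PIV+tr*np.array([np.cos(a),np.sin(a)]),z)
    return p
def down(yaw): # tool x down, tool y at yaw deg
    y=np.array([np.cos(np.radians(yaw)),np.sin(np.radians(yaw)),0]); x=np.array([0,0,-1.]); return Ro.from_matrix(np.stack([x,y,np.cross(x,y)],1))
E
python3 - <<'E'
from h import *
o=ctrl.get_obs(); R=Rq(o['eef_rot']); print(R.as_matrix().round(3))
print('s now', 95-98.58)
for yaw in (5-(-3.58)*0-3.6+0,):
    pass
for yaw in (8.6,188.6):
    D=down(yaw); print(yaw,(R.inv()*D).as_rotvec(degrees=True).round(2))
p=np.array([.473,.1822,.242]); print('shift tool', R.inv().apply(p-o['eef_pos']).round(4))
E
```

```text
[[-0.     0.301 -0.954]
 [ 0.002 -0.954 -0.301]
 [-1.    -0.002 -0.   ]]
s now -3.5799999999999983
8.6 [-8.108e+01 -8.000e-02  6.000e-02]
188.6 [9.892e+01 6.000e-02 8.000e-02]
shift tool [ 6.000e-04 -6.059e-01 -5.058e-01]
```

Emit:
{"name": "drive_tool", "arguments": {
  "increments": [
    [0,-0.038,-0.032,0,0,0,1],
    [0,-0.038,-0.032,0,0,0,1],
    [0,-0.038,-0.032,0,0,0,1],
    [0,-0.038,-0.032,0,0,0,1],
    [0,-0.038,-0.032,0,0,0,1],
    [0,-0.038,-0.032,0,0,0,1],
    [0,-0.038,-0.032,0,0,0,1],
    [0,-0.038,-0.032,0,0,0,1]
  ]
}}

```text
time_s: 1.1
eef_pos: [0.3259, -0.1798, 0.2422]
eef_rot: [0.108, 0.699, 0.107, -0.699]
wrist_force: [-0.1, 0.4, -0.1]
opening: 0.999
```

Emit:
{"name": "drive_tool", "arguments": {
  "increments": [
    [0,-0.038,-0.031,0,0,0,1],
    [0,-0.038,-0.031,0,0,0,1],
    [0,-0.038,-0.031,0,0,0,1],
    [0,-0.038,-0.031,0,0,0,1],
    [0,-0.038,-0.031,0,0,0,1],
    [0,-0.038,-0.031,0,0,0,1],
    [0,-0.038,-0.031,0,0,0,1],
    [0,-0.038,-0.031,0,0,0,1]
  ]
}}

```text
time_s: 2.1
eef_pos: [0.4709, 0.1849, 0.242]
eef_rot: [-0.108, -0.699, -0.108, 0.699]
wrist_force: [0.4, -0.7, 0.6]
opening: 0.999
```

Emit:
{"name": "drive_tool", "arguments": {
  "increments": [
    [0,0,0,-10.1,0,0,1],
    [0,0,0,-10.1,0,0,1],
    [0,0,0,-10.1,0,0,1],
    [0,0,0,-10.1,0,0,1],
    [0,0,0,-10.1,0,0,1],
    [0,0,0,-10.1,0,0,1],
    [0,0,0,-10.1,0,0,1],
    [0,0,0,-10.1,0,0,1],
    [0,0,0,0,0,0,1]
  ]
}}

```text
time_s: 3.22
eef_pos: [0.4704, 0.1832, 0.2419]
eef_rot: [0.534, 0.463, 0.535, -0.463]
wrist_force: [-0.3, -0.8, -0.0]
opening: 0.999
```

```bash
python3 - <<'E'
from h import *
o=ctrl.get_obs(); print(o['time_s'],o['eef_pos'],Rq(o['eef_rot']).as_matrix().round(3))
c=snap('wrist','w1'); print(c['fx'],c['cx'],c['cy'],c['hand_eye'])
T=np.eye(4);T[:3,:3]=Rq(o['eef_rot']).as_matrix();T[:3,3]=o['eef_pos']
W=T@c['hand_eye'];u,v=np.meshgrid(np.arange(640),np.arange(400)); d=c['depth']
P=(np.stack([(u-c['cx'])*d/c['fx'],(v-c['cy'])*d/c['fy'],d,np.ones_like(d)],-1)@W.T)[...,:3]
np.save('pics/Pw1.npy',P);
m=(d>0)&(abs(P[...,2]-.173)<.006)&(abs(P[...,0]-.473)<.04)&(abs(P[...,1]-.182)<.04)
q=P[m]; print(m.sum(),u[m].mean(),v[m].mean(),cv2.minEnclosingCircle((q[:,:2]*1000).astype(np.float32)),q.mean(0))
snap('side','s1')
E
```

```text
3.225 [0.47042901 0.18315062 0.24193321] [[-0.001  0.99   0.143]
 [-0.     0.143 -0.99 ]
 [-1.    -0.001  0.   ]]
323.4041780243673 321.3393767114031 199.54049290874784 [[-1.39046368e-03 -2.57571798e-01  9.66258162e-01 -1.31487846e-01]
 [ 9.99999027e-01 -2.45635644e-04  1.37353925e-03  1.84166669e-04]
 [-1.16437527e-04  9.66259131e-01  2.57571889e-01 -6.35057647e-02]
 [ 0.00000000e+00  0.00000000e+00  0.00000000e+00  1.00000000e+00]]
1281 328.5495706479313 212.7767369242779 ((475.6829833984375, 183.28900146484375), 13.940299034118652) [0.47534331 0.18485373 0.17241607]
```

View pics/w1.png

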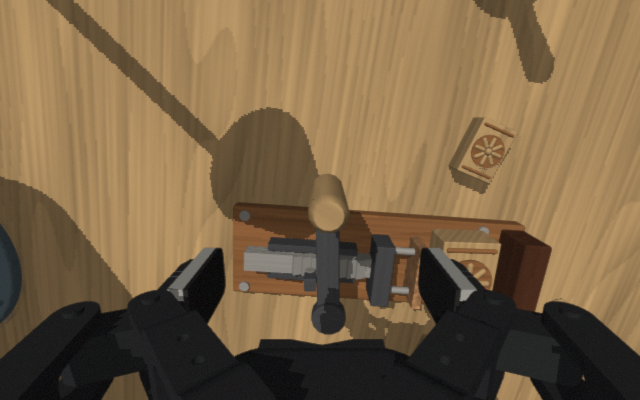

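View pics/s1.png

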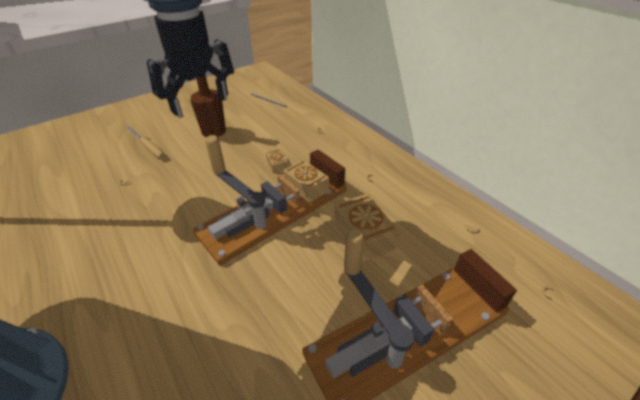

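```bash
python3 - <<'E'
from h import *
P=np.load('pics/Pw1.npy'); c=dict(np.load('pics/w1.npz'))
o=ctrl.get_obs();T=np.eye(4);T[:3,:3]=Rq(o['eef_rot']).as_matrix();T[:3,3]=o['eef_pos'];W=T@c['hand_eye']
def ray(u,v,z):
    d=W[:3,:3]@[(u-c['cx'])/c['fx'],(v-c['cy'])/c['fy'],1];return (W[:3,3]+d*(z-W[2,3])/d[2])[:2]
def ang(a,b): return np.degrees(np.arctan2(*(b-a)[::-1])).round(2)
u,v=np.meshgrid(np.arange(640),np.arange(400))
m=(abs(P[...,2]-.1)<.012)&(u>300)&(u<355)&(v>232)&(v<336)
q=(P[m][:,:2]*1000).astype(np.float32); r=cv2.minAreaRect(q); print('lever',m.sum(),r,np.median(P[m][:,2]))
print('cap',P[305,322:336:4].round(4).tolist(),ray(327,312,.1))
a,b=ray(238,204,.021),ray(518,222,.021);print('far edge',a,b,ang(a,b),'depth',P[207,245],P[222,500])
print('back edge',ang(ray(234,290,.021),ray(236,206,.021)))
print('bolts',ray(244,216,.023),ray(244,286,.023),ray(484,231,.023),ang(ray(244,216,.023),ray(484,231,.023)),ang(ray(244,286,.023),ray(244,216,.023)))
print('bar',ang(ray(244,248,.05),ray(320,253,.05)))
hd=np.array([.4757,.1833]);pv=ray(327,312,.1);print('lever ang',ang(pv,hd),np.linalg.norm(hd-pv))
im=cv2.resize(c['img'][180:350,220:560,::-1],None,fx=2.3,fy=2.3,interpolation=cv2.INTER_CUBIC);cv2.imwrite('pics/w1c.png',im)
E
```

```text
lever 2550 ((491.53448486328125, 90.90827178955078), (33.88001251220703, 104.02013397216797), 7.573762893676758) 0.09518907962542941
cap [[0.488, 0.0697, 0.0987], [0.4918, 0.0703, 0.0988], [0.4955, 0.0711, 0.0992], [0.4995, 0.0711, 0.0983]] [0.49362169 0.06354924]
far edge [0.38273656 0.13463058] [0.70309533 0.15853408] 4.27 depth [0.39065823 0.13174764 0.02011685] [0.68760188 0.15392055 0.01266776]
back edge 92.93
bolts [0.39100768 0.12206245] [0.3981274 0.033501 ] [0.66616175 0.14292361] 4.34 94.6
bar 4.02
lever ang 98.51 0.12108440108716734
```

View pics/w1c.png

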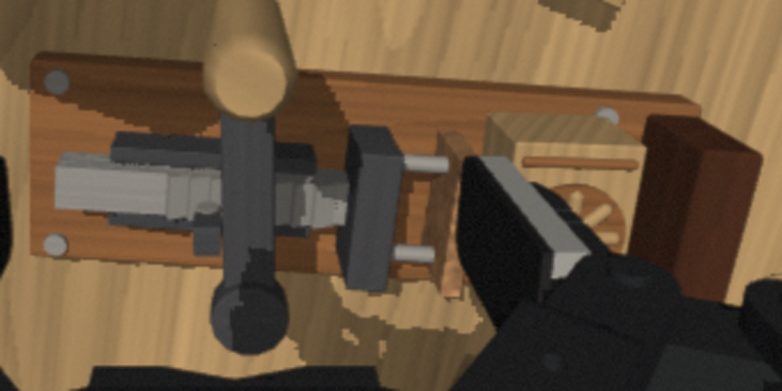

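Emit:
{"name": "drive_tool", "arguments": {
  "increments": [
    [0,0.005,0.001,0,0,0,1],
    [0.03,0,0,0,0,0,1],
    [0.03,0,0,0,0,0,1],
    [0.03,0,0,0,0,0,1],
    [0.014,0,0,0,0,0,1],
    [0,0,0,0,0,0,1]
  ]
}}

```text
time_s: 4.08
eef_pos: [0.4754, 0.1828, 0.1376]
eef_rot: [0.534, 0.462, 0.535, -0.463]
wrist_force: [0.1, 0.4, 1.5]
opening: 0.996
```

Emit:
{"name": "drive_tool", "arguments": {
  "increments": [
    [0,0,0,0,0,0,-1],
    [0,0,0,0,0,0,-1],
    [0,0,0,0,0,0,-1],
    [0,0,0,0,0,0,-1],
    [0,0,0,0,0,0,-1],
    [0,0,0,0,0,0,-1]
  ]
}}

```text
time_s: 4.82
eef_pos: [0.4764, 0.183, 0.1392]
eef_rot: [0.535, 0.463, 0.535, -0.462]
wrist_force: [-0.5, -0.2, 5.6]
opening: 0.316
```

```bash
python3 - <<'E'
from h import *
o=ctrl.get_obs(); print(o['time_s'],o['eef_pos'],o['wrist_force'],o['torque'],o['opening'],o['q'],Rq(o['eef_rot']).as_matrix().round(3))
c=snap('side','s2')
cv2.imwrite('pics/s2c.png',cv2.resize(c['img'][60:280,120:400,::-1],None,fx=2.5,fy=2.5))
E
```

```text
4.825 [0.47635569 0.18303128 0.13918248] [-0.50011626 -0.24741555  5.55800746] [ 0.01787511  0.17442041 -0.09218847] 0.31558684224903893 [ 1.33841718e-01  1.57683449e-01  1.85913663e+00  1.01829760e-04
  1.12339033e+00 -1.12792363e-02] [[ 0.001  0.989  0.145]
 [ 0.     0.145 -0.989]
 [-1.     0.001 -0.   ]]
```

View pics/s2c.png

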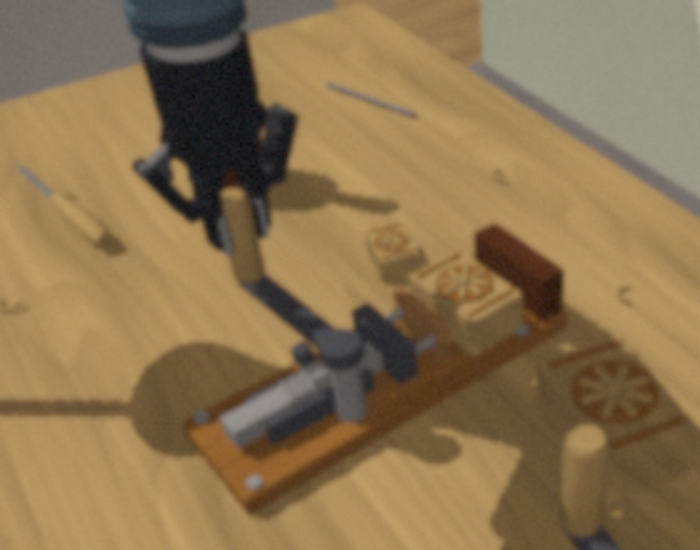

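Emit:
{"name": "drive_tool", "arguments": {
  "increments": [
    [0,-0.0091,0.0003,-4,0,0,-1],
    [0,-0.0091,0.0003,-4,0,0,-1],
    [0,-0.0091,0.0003,-4,0,0,-1],
    [0,0,0,0,0,0,-1]
  ]
}}

```text
time_s: 5.38
eef_pos: [0.4498, 0.1761, 0.1392]
eef_rot: [0.581, 0.404, 0.58, -0.403]
wrist_force: [1.2, 0.1, 5.5]
opening: 0.312
```

Emit:
{"name": "drive_tool", "arguments": {
  "increments": [
    [0,-0.0023,0,-1,0,0,-1],
    [0,0,0,0,0,0,-1]
  ]
}}

```text
time_s: 5.62
eef_pos: [0.448, 0.1754, 0.1392]
eef_rot: [0.584, 0.399, 0.583, -0.398]
wrist_force: [0.2, -1.8, 7.4]
opening: 0.311
```

Emit:
{"name": "drive_tool", "arguments": {
  "increments": [
    [0,-0.0023,0,-1,0,0,-1],
    [0,0,0,0,0,0,-1]
  ]
}}

```text
time_s: 5.88
eef_pos: [0.4463, 0.1747, 0.1392]
eef_rot: [0.588, 0.395, 0.587, -0.393]
wrist_force: [1.7, -0.2, 5.7]
opening: 0.31
```

Emit:
{"name": "drive_tool", "arguments": {
  "increments": [
    [0,-0.0023,0,-1,0,0,-1],
    [0,0,0,0,0,0,-1]
  ]
}}

```text
time_s: 6.12
eef_pos: [0.4463, 0.1747, 0.1393]
eef_rot: [0.592, 0.392, 0.589, -0.387]
wrist_force: [12.9, 6.2, -3.6]
opening: 0.308
```

Emit:
{"name": "drive_tool", "arguments": {
  "increments": [
    [0,0.0088,0.0003,3.9,0,0,-1],
    [0,0.0088,0.0003,3.9,0,0,-1],
    [0,0.0088,0.0003,3.9,0,0,-1],
    [0,0.0088,0.0003,3.9,0,0,-1],
    [0,0.0088,0.0003,3.9,0,0,-1],
    [0,0.0088,0.0003,3.9,0,0,-1],
    [0,0.0088,0.0003,3.9,0,0,-1],
    [0,0.0088,0.0003,3.9,0,0,-1],
    [0,0.0088,0.0003,3.9,0,0,-1],
    [0,0,0,0,0,0,-1]
  ]
}}

```text
time_s: 7.38
eef_pos: [0.5211, 0.1819, 0.1392]
eef_rot: [0.446, 0.549, 0.446, -0.549]
wrist_force: [-3.9, -0.1, 10.5]
opening: 0.312
```

```bash
python3 - <<'E'
from h import *
o=ctrl.get_obs(); print(o['eef_pos'],o['wrist_force'],o['torque'])
a=np.radians(0);h0=np.array([.4463,.1747]);h1=o['eef_pos'][:2]
print('swing deg',np.degrees(2*np.arcsin(np.linalg.norm(h1-h0)/.26)))
c=snap('top','t3');cv2.imwrite('pics/t3c.png',cv2.resize(c['img'][130:310,210:400,::-1],None,fx=3.1,fy=3.1,interpolation=cv2.INTER_CUBIC))
E
```

```text
[0.52111678 0.18186172 0.1391962 ] [-3.90884514 -0.06026278 10.53898408] [ 0.10229651  0.43369946 -0.06208438]
swing deg 33.604833960441226
```

View pics/t3c.png

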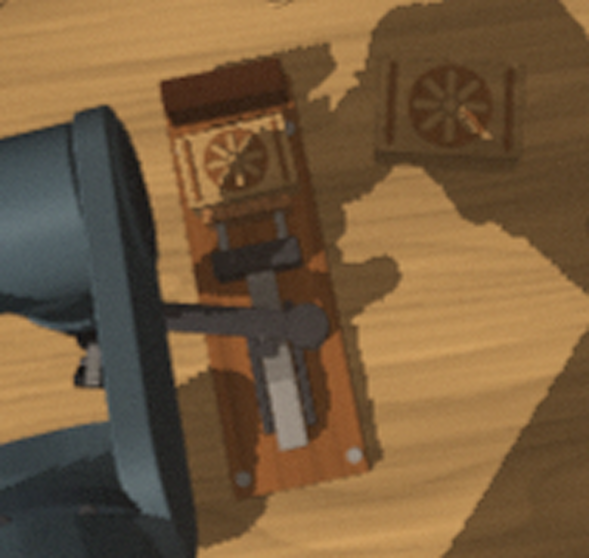

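The pad advanced about one tooth: its front edge went from crop y≈225 to ≈205. The swing measured 33.6°, so the lever is now about +15.6° from square. I'll continue.

Emit:
{"name": "drive_tool", "arguments": {
  "increments": [
    [0,0.0018,0,0.8,0,0,-1],
    [0,-0.0083,0.0003,-3.67,0,0,-1],
    [0,-0.0083,0.0003,-3.67,0,0,-1],
    [0,-0.0083,0.0003,-3.67,0,0,-1],
    [0,-0.0083,0.0003,-3.67,0,0,-1],
    [0,-0.0083,0.0003,-3.67,0,0,-1],
    [0,-0.0083,0.0003,-3.67,0,0,-1],
    [0,-0.0083,0.0003,-3.67,0,0,-1],
    [0,-0.0083,0.0003,-3.67,0,0,-1],
    [0,-0.0083,0.0003,-3.67,0,0,-1]
  ]
}}

```text
time_s: 8.68
eef_pos: [0.4496, 0.176, 0.1392]
eef_rot: [0.582, 0.403, 0.581, -0.402]
wrist_force: [1.8, -0.5, 6.9]
opening: 0.314
```

Emit:
{"name": "drive_tool", "arguments": {
  "increments": [
    [0,0,0,0,0,0,-1]
  ]
}}

```text
time_s: 8.8
eef_pos: [0.4493, 0.1759, 0.1392]
eef_rot: [0.582, 0.403, 0.581, -0.403]
wrist_force: [0.7, -0.1, 7.3]
opening: 0.312
```

Emit:
{"name": "drive_tool", "arguments": {
  "increments": [
    [0,0.0083,0.0003,3.67,0,0,-1],
    [0,0.0083,0.0003,3.67,0,0,-1],
    [0,0.0083,0.0003,3.67,0,0,-1],
    [0,0.0083,0.0003,3.67,0,0,-1],
    [0,0.0083,0.0003,3.67,0,0,-1],
    [0,0.0083,0.0003,3.67,0,0,-1],
    [0,0.0083,0.0003,3.67,0,0,-1],
    [0,0.0083,0.0003,3.67,0,0,-1],
    [0,0.0083,0.0003,3.67,0,0,-1],
    [0,0,0,0,0,0,-1]
  ]
}}

```text
time_s: 10.05
eef_pos: [0.5229, 0.1815, 0.1392]
eef_rot: [0.442, 0.552, 0.442, -0.551]
wrist_force: [-3.2, 4.2, 10.3]
opening: 0.31
```

Emit:
{"name": "drive_tool", "arguments": {
  "increments": [
    [0,-0.0083,0.0003,-3.67,0,0,-1],
    [0,-0.0083,0.0003,-3.67,0,0,-1],
    [0,-0.0083,0.0003,-3.67,0,0,-1],
    [0,-0.0083,0.0003,-3.67,0,0,-1],
    [0,-0.0083,0.0003,-3.67,0,0,-1],
    [0,-0.0083,0.0003,-3.67,0,0,-1],
    [0,-0.0083,0.0003,-3.67,0,0,-1],
    [0,-0.0083,0.0003,-3.67,0,0,-1],
    [0,-0.0083,0.0003,-3.67,0,0,-1],
    [0,0,0,0,0,0,-1]
  ]
}}

```text
time_s: 11.3
eef_pos: [0.4492, 0.1758, 0.1392]
eef_rot: [0.581, 0.404, 0.581, -0.402]
wrist_force: [0.4, 3.4, 7.2]
opening: 0.314
```

Emit:
{"name": "drive_tool", "arguments": {
  "increments": [
    [0,0.0083,0.0003,3.67,0,0,-1],
    [0,0.0083,0.0003,3.67,0,0,-1],
    [0,0.0083,0.0003,3.67,0,0,-1],
    [0,0.0083,0.0003,3.67,0,0,-1],
    [0,0.0083,0.0003,3.67,0,0,-1],
    [0,0.0083,0.0003,3.67,0,0,-1],
    [0,0.0083,0.0003,3.67,0,0,-1],
    [0,0.0083,0.0003,3.67,0,0,-1],
    [0,0.0083,0.0003,3.67,0,0,-1],
    [0,0,0,0,0,0,-1]
  ]
}}

```text
time_s: 12.55
eef_pos: [0.5229, 0.1815, 0.1392]
eef_rot: [0.441, 0.553, 0.443, -0.551]
wrist_force: [-3.0, 6.7, 9.4]
opening: 0.31
```

Emit:
{"name": "drive_tool", "arguments": {
  "increments": [
    [0,-0.0083,0.0003,-3.67,0,0,-1],
    [0,-0.0083,0.0003,-3.67,0,0,-1],
    [0,-0.0083,0.0003,-3.67,0,0,-1],
    [0,-0.0083,0.0003,-3.67,0,0,-1],
    [0,-0.0083,0.0003,-3.67,0,0,-1],
    [0,-0.0083,0.0003,-3.67,0,0,-1],
    [0,-0.0083,0.0003,-3.67,0,0,-1],
    [0,-0.0083,0.0003,-3.67,0,0,-1],
    [0,-0.0083,0.0003,-3.67,0,0,-1],
    [0,0,0,0,0,0,-1]
  ]
}}

```text
time_s: 13.8
eef_pos: [0.4491, 0.1757, 0.1392]
eef_rot: [0.581, 0.404, 0.581, -0.402]
wrist_force: [-1.1, 4.9, 7.8]
opening: 0.309
```

```bash
python3 - <<'E'
from h import *
c=snap('top','t4');cv2.imwrite('pics/t4c.png',cv2.resize(c['img'][130:310,210:400,::-1],None,fx=3.1,fy=3.1,interpolation=cv2.INTER_CUBIC))
E
```

```text
(no output)
```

View pics/t4c.png

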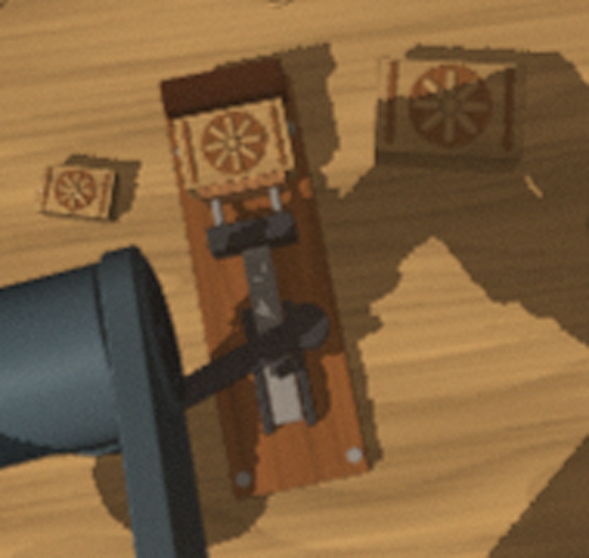

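The block has moved up close to the stop after 3 strokes: its front edge is at crop y≈190 and the crossbar at y≈232. I'll keep pumping.

Emit:
{"name": "drive_tool", "arguments": {
  "increments": [
    [0,0.0083,0.0003,3.67,0,0,-1],
    [0,0.0083,0.0003,3.67,0,0,-1],
    [0,0.0083,0.0003,3.67,0,0,-1],
    [0,0.0083,0.0003,3.67,0,0,-1],
    [0,0.0083,0.0003,3.67,0,0,-1],
    [0,0.0083,0.0003,3.67,0,0,-1],
    [0,0.0083,0.0003,3.67,0,0,-1],
    [0,0.0083,0.0003,3.67,0,0,-1],
    [0,0.0083,0.0003,3.67,0,0,-1],
    [0,0,0,0,0,0,-1]
  ]
}}

```text
time_s: 15.1
eef_pos: [0.5229, 0.1815, 0.1392]
eef_rot: [0.441, 0.553, 0.443, -0.551]
wrist_force: [-2.2, 8.1, 9.9]
opening: 0.313
```

Emit:
{"name": "drive_tool", "arguments": {
  "increments": [
    [0,-0.0083,0.0003,-3.67,0,0,-1],
    [0,-0.0083,0.0003,-3.67,0,0,-1],
    [0,-0.0083,0.0003,-3.67,0,0,-1],
    [0,-0.0083,0.0003,-3.67,0,0,-1],
    [0,-0.0083,0.0003,-3.67,0,0,-1],
    [0,-0.0083,0.0003,-3.67,0,0,-1],
    [0,-0.0083,0.0003,-3.67,0,0,-1],
    [0,-0.0083,0.0003,-3.67,0,0,-1],
    [0,-0.0083,0.0003,-3.67,0,0,-1],
    [0,0,0,0,0,0,-1]
  ]
}}

```text
time_s: 16.35
eef_pos: [0.4489, 0.1757, 0.1392]
eef_rot: [0.581, 0.404, 0.581, -0.402]
wrist_force: [-1.6, 8.5, 6.8]
opening: 0.314
```

Emit:
{"name": "drive_tool", "arguments": {
  "increments": [
    [0,0.0083,0.0003,3.67,0,0,-1],
    [0,0.0083,0.0003,3.67,0,0,-1],
    [0,0.0083,0.0003,3.67,0,0,-1],
    [0,0.0083,0.0003,3.67,0,0,-1],
    [0,0.0083,0.0003,3.67,0,0,-1],
    [0,0.0083,0.0003,3.67,0,0,-1],
    [0,0.0083,0.0003,3.67,0,0,-1],
    [0,0.0083,0.0003,3.67,0,0,-1],
    [0,0.0083,0.0003,3.67,0,0,-1],
    [0,0,0,0,0,0,-1]
  ]
}}

```text
time_s: 17.6
eef_pos: [0.5228, 0.1814, 0.1392]
eef_rot: [0.441, 0.553, 0.443, -0.551]
wrist_force: [-4.0, 11.0, 10.7]
opening: 0.312
```

Emit:
{"name": "drive_tool", "arguments": {
  "increments": [
    [0,-0.0083,0.0003,-3.67,0,0,-1],
    [0,-0.0083,0.0003,-3.67,0,0,-1],
    [0,-0.0083,0.0003,-3.67,0,0,-1],
    [0,-0.0083,0.0003,-3.67,0,0,-1],
    [0,-0.0083,0.0003,-3.67,0,0,-1],
    [0,-0.0083,0.0003,-3.67,0,0,-1],
    [0,-0.0083,0.0003,-3.67,0,0,-1],
    [0,-0.0083,0.0003,-3.67,0,0,-1],
    [0,-0.0083,0.0003,-3.67,0,0,-1],
    [0,0,0,0,0,0,-1]
  ]
}}

```text
time_s: 18.85
eef_pos: [0.4488, 0.1756, 0.1392]
eef_rot: [0.581, 0.404, 0.582, -0.401]
wrist_force: [-1.5, 10.7, 7.4]
opening: 0.312
```

```bash
python3 - <<'E'
from h import *
c=snap('top','t5');cv2.imwrite('pics/t5c.png',cv2.resize(c['img'][130:310,210:400,::-1],None,fx=3.1,fy=3.1,interpolation=cv2.INTER_CUBIC))
E
```

```text
(no output)
```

View pics/t5c.png

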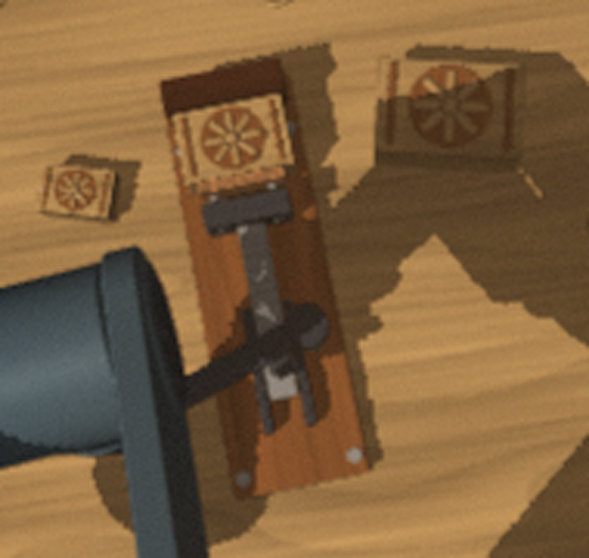

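The block is against the stop. The gap between crossbar and pad has shrunk, so the pad is being pressed. Two more strokes, with a little less radial inset to relieve the slow radial force.

Emit:
{"name": "drive_tool", "arguments": {
  "increments": [
    [0,0.0083,0.0002,3.67,0,0,-1],
    [0,0.0083,0.0002,3.67,0,0,-1],
    [0,0.0083,0.0002,3.67,0,0,-1],
    [0,0.0083,0.0002,3.67,0,0,-1],
    [0,0.0083,0.0002,3.67,0,0,-1],
    [0,0.0083,0.0002,3.67,0,0,-1],
    [0,0.0083,0.0002,3.67,0,0,-1],
    [0,0.0083,0.0002,3.67,0,0,-1],
    [0,0.0083,0.0002,3.67,0,0,-1],
    [0,0,0,0,0,0,-1]
  ]
}}

```text
time_s: 20.15
eef_pos: [0.5227, 0.1815, 0.1392]
eef_rot: [0.441, 0.553, 0.443, -0.551]
wrist_force: [-3.7, 9.4, 10.5]
opening: 0.308
```

Emit:
{"name": "drive_tool", "arguments": {
  "increments": [
    [0,-0.0083,0.0002,-3.67,0,0,-1],
    [0,-0.0083,0.0002,-3.67,0,0,-1],
    [0,-0.0083,0.0002,-3.67,0,0,-1],
    [0,-0.0083,0.0003,-3.67,0,0,-1],
    [0,-0.0083,0.0003,-3.67,0,0,-1],
    [0,-0.0083,0.0003,-3.67,0,0,-1],
    [0,-0.0083,0.0003,-3.67,0,0,-1],
    [0,-0.0083,0.0003,-3.67,0,0,-1],
    [0,-0.0083,0.0003,-3.67,0,0,-1],
    [0,0,0,0,0,0,-1]
  ]
}}

```text
time_s: 21.4
eef_pos: [0.4489, 0.1757, 0.1392]
eef_rot: [0.581, 0.404, 0.581, -0.402]
wrist_force: [-0.7, 8.4, 8.2]
opening: 0.315
```

Emit:
{"name": "drive_tool", "arguments": {
  "increments": [
    [0,0.0083,0.0002,3.67,0,0,-1],
    [0,0.0083,0.0002,3.67,0,0,-1],
    [0,0.0083,0.0002,3.67,0,0,-1],
    [0,0.0083,0.0003,3.67,0,0,-1],
    [0,0.0083,0.0003,3.67,0,0,-1],
    [0,0.0083,0.0003,3.67,0,0,-1],
    [0,0.0083,0.0003,3.67,0,0,-1],
    [0,0.0083,0.0003,3.67,0,0,-1],
    [0,0.0083,0.0003,3.67,0,0,-1],
    [0,0,0,0,0,0,-1]
  ]
}}

```text
time_s: 22.65
eef_pos: [0.5228, 0.1815, 0.1392]
eef_rot: [0.441, 0.553, 0.443, -0.551]
wrist_force: [-3.4, 9.2, 8.8]
opening: 0.313
```

```bash
python3 - <<'E'
from h import *
c=snap('side','s6');cv2.imwrite('pics/s6c.png',cv2.resize(c['img'][100:280,160:400,::-1],None,fx=3.1,fy=3.1,interpolation=cv2.INTER_CUBIC))
c=snap('top','t6');cv2.imwrite('pics/t6c.png',cv2.resize(c['img'][130:310,210:400,::-1],None,fx=3.1,fy=3.1,interpolation=cv2.INTER_CUBIC))
E
```

```text
(no output)
```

View pics/t6c.png

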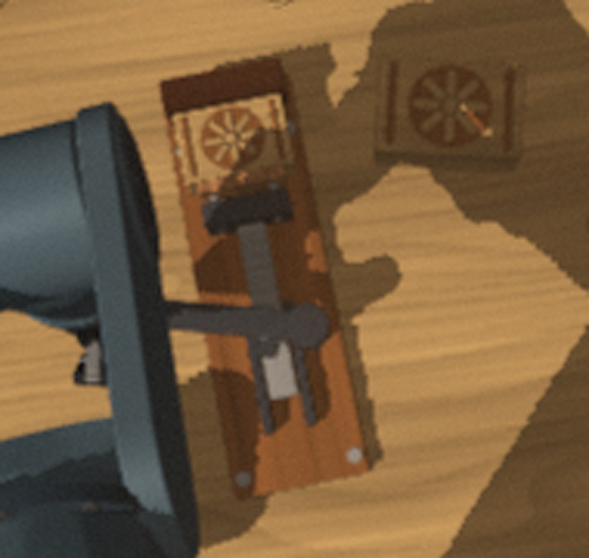

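View pics/s6c.png

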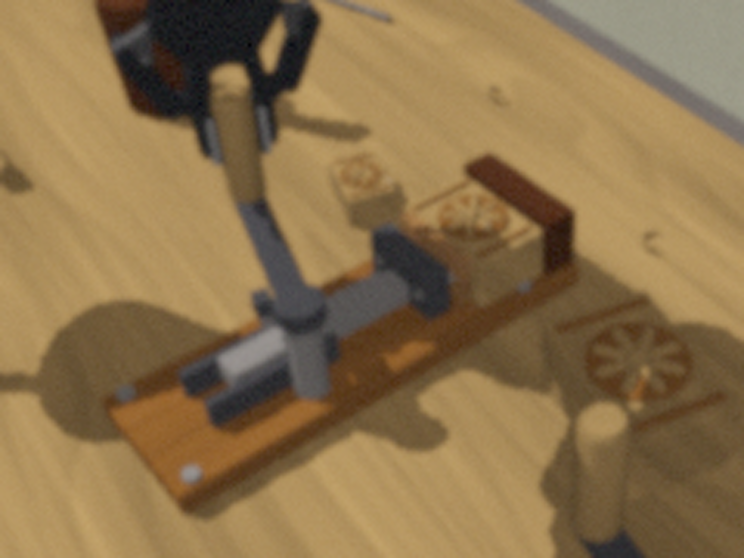

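The crossbar didn't move between strokes 5 and 7, so the teeth have probably run out. I'll measure to check.

```bash
python3 - <<'E'
from h import *
ax=np.array([np.cos(np.radians(4.4)),np.sin(np.radians(4.4))]);nrm=np.array([-ax[1],ax[0]])
for f in('top0','t3','t4','t5','t6'):
    c=dict(np.load(f'pics/{f}.npz'));u,v=np.meshgrid(np.arange(640),np.arange(400));d=c['depth']
    P=(np.stack([(u-c['cx'])*d/c['fx'],(v-c['cy'])*d/c['fy'],d,np.ones_like(d)],-1)@c['world_from_camera'].T)[...,:3]
    Q=P[...,:2]-PIV; s=Q@ax;t=Q@nrm;z=P[...,2]; g=c['img'].astype(int); 
    # offset centre line t~0.035
    m=(d>0)&(abs(t-.034)<.032)&(s>.01)&(s<.2)&(z>.05)&(z<.08)
    h,e=np.histogram(s[m],np.arange(.01,.212,.004)); print(f,' '.join(f'{int(a*1000)}:{b}' for a,b in zip(e,h)))
E
```

```text
top0 10:0 14:1 18:1 22:3 26:3 30:5 34:1 38:0 42:0 46:47 50:45 54:39 58:47 62:40 66:12 69:1 74:1 78:0 82:2 86:1 90:43 94:41 97:40 102:7 106:0 110:0 114:18 118:51 122:39 126:43 130:39 134:44 138:42 142:39 146:44 150:35 154:40 158:40 162:35 166:39 170:39 174:30 178:2 182:0 186:0 190:0 194:69 198:23 202:0 206:0
t3 10:0 14:0 18:0 22:0 26:1 30:4 34:2 38:6 42:6 46:2 50:0 54:22 58:49 62:42 66:39 69:40 74:35 78:0 82:1 86:1 90:3 94:1 97:1 102:64 106:38 110:26 114:19 118:50 122:41 126:44 130:39 134:41 138:40 142:41 146:41 150:40 154:41 158:37 162:38 166:42 170:36 174:27 178:3 182:0 186:0 190:0 194:66 198:26 202:0 206:0
t4 10:3 14:2 18:1 22:4 26:2 30:7 34:2 38:2 42:6 46:0 50:6 54:3 58:2 62:5 66:3 69:0 74:14 78:53 82:37 86:43 90:42 94:37 97:0 102:3 106:1 110:1 114:1 118:9 122:61 126:43 130:33 134:41 138:40 142:43 146:39 150:42 154:43 158:42 162:34 166:43 170:40 174:38 178:40 182:35 186:37 190:18 194:68 198:26 202:0 206:0
t5 10:5 14:7 18:2 22:6 26:1 30:4 34:5 38:4 42:6 46:1 50:5 54:0 58:8 62:5 66:0 69:5 74:0 78:3 82:2 86:0 90:0 94:34 97:46 102:36 106:42 110:41 114:30 118:1 122:6 126:66 130:43 134:32 138:45 142:37 146:42 150:41 154:39 158:43 162:43 166:36 170:42 174:39 178:36 182:41 186:38 190:35 194:57 198:22 202:0 206:0
t6 10:0 14:0 18:0 22:1 26:0 30:3 34:0 38:4 42:3 46:2 50:1 54:0 58:2 62:4 66:0 69:9 74:1 78:1 82:5 86:2 90:0 94:19 97:50 102:45 106:40 110:40 114:32 118:2 122:2 126:69 130:38 134:38 138:41 142:43 146:42 150:39 154:41 158:37 162:50 166:35 170:36 174:41 178:39 182:36 186:41 190:33 194:61 198:24 202:0 206:0
```

The crossbar moved forward 50 mm (5 teeth). The block's top now runs right up to the stop, and the pad-to-crossbar gap has closed by about 17 mm, so the pad is well pressed. Now I let go and lift.

Emit:
{"name": "drive_tool", "arguments": {
  "increments": [
    [0,0,0,0,0,0,1],
    [0,0,0,0,0,0,1],
    [0,0,0,0,0,0,1],
    [0,0,0,0,0,0,1],
    [0,0,0,0,0,0,1],
    [0,0,0,0,0,0,1]
  ]
}}

```text
time_s: 23.5
eef_pos: [0.5224, 0.179, 0.1383]
eef_rot: [-0.442, -0.552, -0.442, 0.552]
wrist_force: [-0.4, -0.6, 0.1]
opening: 1.001
```

Emit:
{"name": "drive_tool", "arguments": {
  "increments": [
    [-0.02,0,0,0,0,0,1],
    [-0.03,0,0,0,0,0,1],
    [-0.03,0,0,0,0,0,1],
    [-0.03,0,0,0,0,0,1],
    [-0.02,0,0,0,0,0,1],
    [0,0,0,0,0,0,1],
    [0,0,0,0,0,0,1]
  ]
}}

```text
time_s: 24.38
eef_pos: [0.5219, 0.179, 0.2672]
eef_rot: [-0.442, -0.551, -0.442, 0.552]
wrist_force: [-0.1, 0.4, -1.0]
opening: 1.003
```

```bash
python3 - <<'E'
from h import *
o=ctrl.get_obs();print(o['time_s'],o['wrist_force'],o['opening'],o['eef_pos'])
snap('side','s7');snap('wrist','w7')
c=snap('top','t7')
c0=dict(np.load('pics/top0.npz'));print('spare', c0['depth'][199,408],c['depth'][199,408])
E
```

```text
24.375 [-0.10685479  0.36871385 -0.96155753] 1.0026352081775107 [0.52190226 0.17896869 0.26717802]
spare 0.92133236 0.9234354
```

View pics/s7.png

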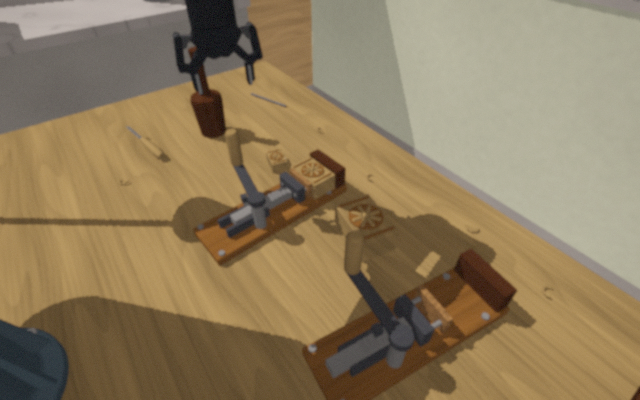

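View pics/w7.png

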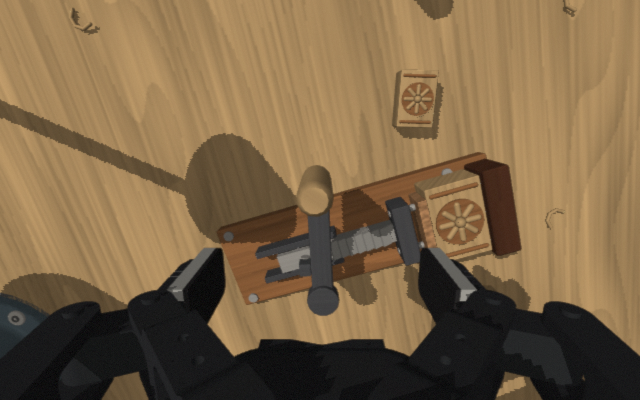

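The side and wrist views show the gripper clear above the handle, which is at wrist px (315,195). The block at (460,222) sits flush against the stop at (495,208), with the pad at (425,225) squeezed towards the crossbar at (403,230). The spare clamp looks unchanged, with its handle still at side px (354,250).

```bash
python3 -c "
from h import *
print(hand_in())"
```

```text
the job is handed in; nothing more can be done
None
```

I pumped the loaded clamp's lever through 7 full strokes, let go, and handed the job in with the arm clear. The block is against the end stop and its cork pad is clearly pressed in.

- **Stroke:** I gripped the handle and found the back hard stop with a light push (about 15 N). I then swung about 16° either side of square, always holding only the handle. The first forward stroke reached about +15.6°.
- **Jaw:** the top-view depth shows it moved on 50 mm, or five teeth. The last two strokes moved it no further, which fits the teeth running out.
- **Block and pad:** the block's top runs right up to the stop face with no gap. The pad is pressed in by about 17 mm; that figure comes from how far the gap between pad and crossbar closed, not from a direct reading.
- **Let go:** the gripper is fully open about 0.13 m above where it held the handle, and the wrist force is about 1 N.
- **Spare clamp:** its lever looks unchanged in the side view. The top-view depth at its handle differs by 2 mm, which I put down to sensor noise.
- **Limits:** I saw nothing near the force or time limits; the arm finished moving at 24.4 s. Radial force on the handle crept up to about 11 N during the strokes, so I eased the path slightly for the last two.

The wrist and top cameras disagreed by up to about 3 mm on the handle's position. I used values close to the wrist camera's, since it was nearer.

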